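# Pack the incense case and tip the soft-close chest lid shut

### The arm

A 6-joint arm with a two-finger parallel gripper is mounted at the origin on the work surface. World frame = base frame: x ahead of the robot, y to its left, z up, the work surface at z = 0. Lengths are in mm, angles in rad, forces in N, time in s.
With the tool pointing down it reaches from about 350 to 875 mm from the base axis. Payload 4.2 kg.
Tool frame: the origin (TCP) lies midway between the tips of the shut fingers; the grasp point (between the pads) lies arm.grip_depth behind it (arm.grip_depth is the distance from the TCP to the grasp point, in mm); z points along the fingers, y is the direction in which the jaws open and shut (so a half turn about z gives the same grasp; the last joint's range is limited). The gripper opens to 85 mm and grips with 20 to 120 N. Pads are 22 mm wide; open, the fingers measure 114 mm over their backs; the gripper's body (76 mm by 85 mm) begins 54 mm behind the grasp point. The pads swing forward as they close: fully open they stand 13 mm farther back than shut.
Start: joints at [-0.939, 0.385, 0.008, 0, -1.194, -0.259], TCP at [227.654, -582.042, 231.312] pointing down, gripper open.
Joint ranges: [-3.14, 3.14], [-1.21, 2.06], [-1.07, 1.41], [-3.16, 2.05], [-2.99, -0.16], [-3.1, 3.1]. Speed limits (rad/s): [2.79, 2.79, 3.14, 3.14, 3.14, 3.14].

### API

Orientations are given as a unit quaternion [x, y, z, w].
In Python, from bench import arm gives the robot as it stands.
- The arm moves only by the tool play_rows, never from a script. Its argument "motion" is one flat list of numbers, 7 for each row, row after row: the opening in per cent of the stroke, from 0 (shut) to 100 (fully open), then the shift along the world's x, y, z in cm, then the turn, a rotation vector about the world's x, y, z in degrees. A call has 1 to 5 rows; each row is the pose to reach, as a shift and turn from the pose commanded when the call began; what a row does not reach only later rows make up. A row lasts 1/8 s, in which the tool goes at most 62.5 mm and 10.7 degrees, less where a joint would pass 70% of its speed; a pose out of reach is approached as far as the arm can. A call with a gripper value outside its range is refused whole. The fingers move at their own pace and stop on an object; the grip force is fixed at half the most. Time passes only in rows, so rows that repeat a pose let the fingers close. It gives the time, the measured TCP pose, the force and the opening at its end, in the units of the state.
- arm.read_state(): the state, without advancing time (a new reading comes with each control period).
- arm.get_image(name): name is "side" or "top"; returns (picture, depth): 480x640x3 uint8, red, green, blue; 480x640 float32, mm along the optical axis (not along the pixel's ray), 0 where there is no reading.
- arm.camera_info(name): a dict with "fovy" (degrees; the focal length in pixels is half the picture's height over the tangent of half this angle, whatever the lens; pixels are square), "cx", "cy" (the principal point, pixels), "k1" (the pictures are not rectified: a ray, as slopes to the right and down, at radius r is drawn at 1 + k1 r^2 times it, then the intrinsics apply), "R" (3x3) and "t" (3): a world point X has camera coordinates R X + t. Camera axes: x right, y down, z forward; pixel columns grow to the right and rows downward; lengths in mm; the calibration is good to about 2 mm. A picture is of the moment at which its call begins. camera_info takes no time and is no camera call.
- arm.job_done(): hands the job in, once; it reports no verdict.
Trained networks look in the newest picture that a camera, given by its name, has taken for a name from the list of things; names that differ only in an ending like _2 or _b are one class to them, and where a whole thing is asked for, a point or a joint stands for the part that bears it (a point fixed in the world has none). Each returns a list of dicts, best first, with "confidence" (0 to 1); they miss things now and then, are a little off and sometimes report something else, mostly with a low value. They report only what shows in the picture. A call takes as long as a camera call.
- arm.outline_of(thing, camera): "mask" (480x640 bool, what is visible of it) and "extent" ([left, top, width, height] in pixels, round what is visible of it).
- arm.place_of(thing, camera): "uv" ([column, row] in pixels: a listed point, or the origin of a listed thing).
The state is a dict: "clock": time; "joints": joint angles; "joint_vel": joint speeds; "joint_efforts": joint torques, N m; "position": TCP position; "ee_rot": TCP orientation; "contact_force": force on the tool from outside, world axes, zero at the start; "wrist_torque": the same for the moment, N m; "gripper_width": finger opening in mm.
Only numpy, scipy, OpenCV 4.12 (cv2) and the standard library are available. Lean on these libraries where they do the work, as an engineer would, in place of code of your own. Each camera call takes 0.05 s, during which the arm holds its last target.

### The job

Finish packing the gift chest: lower the red incense case, fretwork up, into the empty long bed beside the clear tube so that it lies flat on the bed's floor, and let go of it there without dropping it. Then push the open lid from behind, over past upright until it tips forward, and let it fall fully shut by its own weight: the hinges are soft-closing, so do not carry, follow or press the lid down. Leave the tube in the chest, and the burner and the jar beside it, where they are.

Things in the scene. Friction and masses are not known exactly. Their poses are not given: they have to be found in the camera images.
- chest: open wooden presentation chest, standing firmly, does not shift. Lower tray 198 mm deep (its x; plain front at -x, hinges at +x), 236 mm wide (y), 45 mm high; origin: centre of the underside. A rigid liner, 1.5 mm below the rim, has two long beds along y: an empty one centred at x = -31 mm, and one at x = +60 mm filled by a clear tube. With the lid shut 41 mm are free above the rim
- bed (a point): centre of the floor of the empty bed, 23 mm above the table; axes as the chest's. The bed is 188 mm long (y), 54 mm wide (x), about 21 mm deep; the case must lie along y. At its middle are finger cut-outs as deep as the bed: 70 mm long (y), 60 mm to either side of the bed's centre line (x)
- lid (a joint): angle of the chest's lid: 0 shut, 1.57 upright, 1.8 leaning back on its stop, where it is found or settles. Being a deep shell of about 0.4 kg it balances at about 1.2: above that it falls back open, below that it falls shut by itself in 1 to 2 s, slowed by soft-close hinges. Push it to about 1.0 and let it go; it must not be touched once it is below 0.7
- lid_edge (a point): middle of the lid's free edge, on its outer face, the face to push. The lid is a shell 198 mm from hinge to free edge, 236 mm wide, 50 mm deep; this point is 198 mm from the hinge line and 50 mm off it. Leaning open it is the hindmost point, 0.23 m above the table; it rises to 0.25 m on the way over, so keep the gripper's body behind it. x points from free edge to hinges, z out of the outer face
- lid_hinge (a point): middle of the hinge line (at the chest's x = +99 mm, 45 mm above the table), fixed to the lid, axes as lid_edge; the lid turns about y
- case_center (a point): centre of the loose red incense case, a closed stiff box 180 mm long (x), 48 mm wide (y), 56 mm high (z), about 0.28 kg, with a black fretwork top (z up). It lies on the table; in the bed its centre is 51 mm above the table and it stands 34 mm above the rim
- packed_tube_center (a point): centre of the clear tube of coin capsules, 48 mm across, 150 mm long, lying in the chest's other bed
- burner: bystander: round green incense burner with a brass dome, 106 mm across, 63 mm high; origin at its underside
- jar: bystander: light green jar with a copper cap, 62 mm across, 88 mm high; origin at its underside

How it is judged:
By the outcome, as a careful person would: the job done as asked, in the order asked, and still so for the second after the job is handed in, with the robot touching nothing.
It also fails if it takes over 58 s, if anything falls off the work surface, if the arm or the gripper's body presses on something with over 40 N, if the wrist force passes 120 N, or if a joint passes its speed limit or range.

## Working session

There is one attempt and no reset: what is moved stays moved. The work goes in short steps, Python scripts to look and compute and a tool call to move; the robot and the scene stay as the last step left them, time stands still between calls to the robot, and variables do not carry over. Pictures are saved under pics/ and viewed, and the job is handed in when it is done.

Besides the shell and the picture viewer there is one more tool, called after "Request:" as name(argument=value, ...) on one line, values as JSON. play_rows: Moves the arm, as the interface text tells. Its arguments: {"type":"object","properties":{"motion":{"type":"array","items":{"type":"number"}}},"required":["motion"]}

```bash
ls; mkdir -p pics; cat > h.py <<'E'
import numpy as np, cv2
from bench import arm
def save(name,fn):
    p,d=arm.get_image(name); cv2.imwrite('pics/'+fn,p[:,:,::-1]); return p,d
def cam(name):
    c=arm.camera_info(name); f=240/np.tan(np.radians(c['fovy'])/2)
    return c,f
def ray(name,uv):
    c,f=cam(name); uv=np.atleast_2d(np.asarray(uv,float))
    K=np.array([[f,0,c['cx']],[0,f,c['cy']],[0,0,1]])
    n=cv2.undistortPoints(uv.reshape(-1,1,2),K,np.array([c['k1'],0,0,0.])).reshape(-1,2)
    return n
def deproj(name,uv,z):
    c,f=cam(name); n=ray(name,uv); z=np.asarray(z,float).reshape(-1,1)
    X=np.hstack([n*z,z]); return (X-np.array(c['t']))@np.array(c['R'])
def atz(name,uv,h):
    c,f=cam(name); n=ray(name,uv); R=np.array(c['R']);t=np.array(c['t'])
    o=-R.T@t; d=np.hstack([n,np.ones((len(n),1))])@R
    return o+d*((h-o[2])/d[:,2])[:,None]
def maskpts(name,mask,d):
    v,u=np.nonzero(mask&(d>0)); return deproj(name,np.c_[u,v],d[v,u])
E
python3 - <<'E'
from h import *
np.set_printoptions(precision=3,suppress=True)
print(arm.read_state(), arm.grip_depth)
ds={}
for n in('side','top'):
    p,d=save(n,n+'0.png'); ds[n]=d; np.save('d_%s.npy'%n,d)
    c,f=cam(n); print(n,c,f)
    for th in ['case_center','bed','lid_edge','lid_hinge','chest','packed_tube_center','burner','jar']:
        r=arm.place_of(th,n)
        for q in r[:2]:
            u,v=map(int,np.clip(np.round(q['uv']),0,[639,479])); print(n,th,q['uv'],q['confidence'],deproj(n,[q['uv']],[d[v,u]])[0])
E
```

```text
pics
{'clock': 0.0, 'joints': array([-0.939,  0.386,  0.007, -0.001, -1.194, -0.259]), 'joint_vel': array([ 0.002, -0.002,  0.   , -0.   ,  0.   ,  0.001]), 'joint_efforts': array([ -0.   , -39.229,  18.84 ,   4.186,  -0.005,   0.   ]), 'position': array([ 227.43 , -581.521,  230.221]), 'ee_rot': array([-0.185,  0.983,  0.001, -0.   ]), 'contact_force': array([-0.267,  0.328,  0.778]), 'wrist_torque': array([-0.055,  0.012,  0.004]), 'gripper_width': 85.68809632969285} 18.700000000000003
side {'fovy': 50.058883516043245, 'cx': 314.56820706708226, 'cy': 244.44549699808425, 'k1': -0.01783092692763768, 'R': array([[ 0.976,  0.218,  0.011],
       [ 0.156, -0.658, -0.737],
       [-0.153,  0.721, -0.676]]), 't': array([-493.218,   12.124, 1121.855])} 513.991933404867
side case_center [235.6, 393.1] 0.7 [ 442.533 -291.383   52.385]
side case_center [346.4, 429.3] 0.34 [ 623.562 -313.627   55.361]
side bed [350.1, 256.4] 0.69 [562.176  88.871  21.813]
side lid_edge [240.2, 171.0] 0.85 [348.25   56.422 225.48 ]
side lid_hinge [288.6, 245.1] 0.86 [435.506  63.179  50.366]
side lid_hinge [310
[... 342 characters left out ...]
603  23.033]
top {'fovy': 54.75417805911744, 'cx': 324.6272221951521, 'cy': 244.91460461128798, 'k1': -0.08444050767632848, 'R': array([[-0.015, -1.   ,  0.027],
       [-0.996,  0.013, -0.092],
       [ 0.091, -0.028, -0.995]]), 't': array([ 26.748, 502.751, 980.685])} 463.4604333226901
top bed [293.5, 217.5] 0.71 [563.571  86.411  24.282]
top lid_edge [309.0, 327.5] 0.96 [324.634  55.919   0.381]
top lid_hinge [301.3, 277.2] 0.85 [433.37   70.243  51.78 ]
top chest [292.6, 230.9] 0.85 [534.283  88.609  24.341]
top packed_tube_center [295.9, 257.4] 0.93 [473.738  80.467  69.939]
top burner [459.9, 188.7] 0.56 [ 616.124 -269.903   63.857]
top jar [178.2, 292.4] 0.63 [405.178 316.681  88.774]
```

View pics/side0.png

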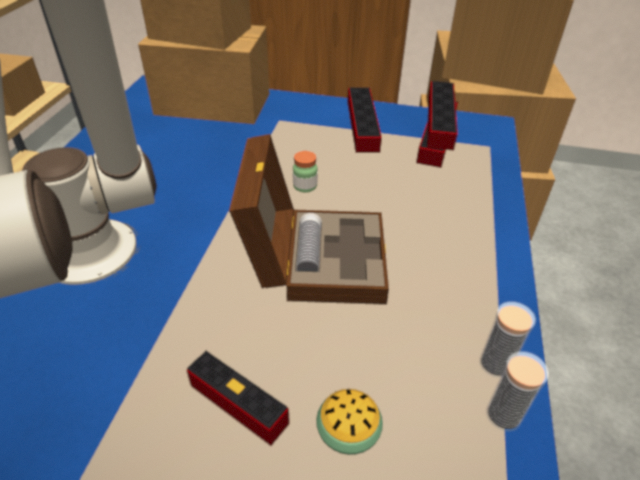

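View pics/top0.png

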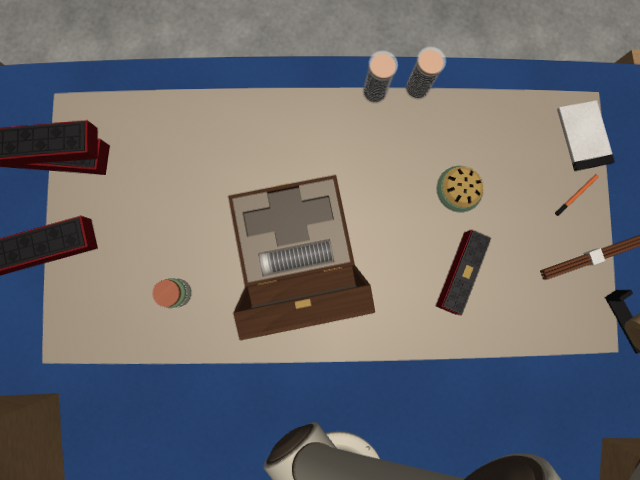

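Side view: the chest is at about (335,255) with its lid leaning toward the robot. The red case lies at (238,395), the burner at (350,420) and the jar at (305,172). The other red boxes, at (365,118) and (440,120), are decoys. Next I'll measure precisely from depth.

```bash
python3 - <<'E'
from h import *
np.set_printoptions(precision=1,suppress=True)
ds={n:np.load('d_%s.npy'%n) for n in('side','top')}
for n in('side','top'):
    for th in ['case_center','chest','lid_edge','burner','jar','packed_tube_center']:
        for q in arm.outline_of(th,n)[:2]:
            P=maskpts(n,cv2.erode(q['mask'].astype(np.uint8),np.ones((3,3)))>0,ds[n])
            print(n,th,round(q['confidence'],2),q['extent'],len(P),P.min(0),P.max(0),np.median(P,0))
            np.save(f'P_{n}_{th}.npy',P) if q is not None else 0
            if th in('case_center','packed_tube_center'):
                zt=np.percentile(P[:,2],80); T=P[P[:,2]>zt-6]
                r=cv2.minAreaRect(T[:,:2].astype(np.float32)); print('   rect',zt,r, cv2.boxPoints(r))
# depth-map based: whole cloud
for n in('side','top'):
    P=maskpts(n,ds[n]>0,ds[n])
    # rect of case top region
    m=(P[:,0]>330)&(P[:,0]<560)&(P[:,1]>-420)&(P[:,1]<-180)&(P[:,2]>49)&(P[:,2]<63)
    r=cv2.minAreaRect(P[m][:,:2].astype(np.float32)); print(n,'case top',m.sum(),np.median(P[m][:,2]),r)
    m=(P[:,0]>400)&(P[:,0]<700)&(P[:,1]>-100)&(P[:,1]<270)&(P[:,2]>36)&(P[:,2]<48)
    r=cv2.minAreaRect(P[m][:,:2].astype(np.float32)); print(n,'liner/rim',m.sum(),np.median(P[m][:,2]),r,cv2.boxPoints(r))
    m=(P[:,0]>480)&(P[:,0]<640)&(P[:,1]>-30)&(P[:,1]<220)&(P[:,2]>16)&(P[:,2]<29)
    np.save(f'bed_{n}.npy',P[m]); print(n,'bed',m.sum(),P[m].min(0),P[m].max(0),np.median(P[m],0))
    m=(P[:,0]>480)&(P[:,0]<700)&(P[:,1]>-220)&(P[:,1]<-130)&(abs(P[:,2])<30); print('table z',np.median(P[m][:,2]))
E
```

```text
side case_center 0.98 [184.2, 350.7, 106.7, 96.7] 4026 [ 349.5 -338.9    5.7] [ 528.6 -232.1   60.4] [ 448.2 -295.1   54.4]
   rect 56.104614143091325 ((439.6329650878906, -284.2352600097656), (45.657291412353516, 176.22796630859375), 65.90634155273438) [[ 349.9 -269.1]
 [ 510.8 -341. ]
 [ 529.4 -299.4]
 [ 368.5 -227.4]]
side chest 0.73 [229.8, 132.3, 162.6, 174.1] 13560 [329.1 -60.8  -0.1] [650.6 222.  239.3] [452.4  47.6  44.5]
side lid_edge 0.87 [230.8, 134.9, 63.1, 154.5] 6301 [329.1 -60.   37.7] [455.4 185.9 239.3] [391.2  39.9 144.5]
side burner 0.87 [315.7, 392.1, 67.9, 64.3] 3089 [ 574.2 -335.6   19.9] [ 673.9 -243.5   65.8] [ 624.8 -300.1   54.9]
side jar 0.92 [292.6, 148.6, 27.7, 43.8] 793 [379.5 306.5   3.4] [434.4 368.   90.3] [407.9 319.3  58.9]
side packed_tube_center 0.74 [297.5, 214.0, 25.1, 61.0] 1161 [441.1   0.3  43. ] [508.2 151.3  74.1] [478.2  61.6  66.3]
   rect 69.46455207645955 ((474.8323059082031, 77.1394271850586), (35.75542449951172, 149.25140380859375), 10.391303062438965) [[443.8 147.3]
 [470.7   0.5]
 [505.9   7. ]
 [479.  153.8]]
side packed_tube_cente
[... 2076 characters left out ...]
508.9310607910156, 86.37682342529297), (250.6459197998047, 243.0435791015625), 10.206148147583008) [[364.1 183.8]
 [407.1 -55.4]
 [653.8 -11. ]
 [610.7 228.2]]
side bed 2257 [484.2 -30.   16. ] [639.9 195.4  29. ] [564.5  99.9  22.2]
table z -0.11467130865985134
top case top 1843 56.74462665795946 ((439.6764831542969, -278.870849609375), (48.364200592041016, 179.0862579345703), 66.64948272705078)
top liner/rim 6081 44.46234310726315 ((514.2630004882812, 88.83311462402344), (241.62405395507812, 237.15444946289062), 10.388246536254883) [[374.  183.7]
 [416.8 -49.6]
 [654.5  -6. ]
 [611.7 227.3]]
top bed 3007 [504.1   2.5  16.9] [629.2 196.2  28.9] [567.2  98.4  23.5]
table z 1.2612279689122605
```

```bash
python3 - <<'E'
from h import *
np.set_printoptions(precision=1,suppress=True)
a=np.radians(10.35); ex=np.array([-np.cos(a),-np.sin(a)]); ey=np.array([np.sin(a),-np.cos(a)])
c0=np.array([535.3,91.7])
for n in('side','top'):
    d=np.load('d_%s.npy'%n); P=maskpts(n,d>0,d); L=np.c_[(P[:,:2]-c0)@ex,(P[:,:2]-c0)@ey,P[:,2]]
    m=(abs(L[:,0])<110)&(abs(L[:,1])<125)
    L=L[m]
    b=(L[:,2]<30)&(L[:,2]>15)&(abs(L[:,1])<105)&(L[:,0]<40)&(L[:,0]>-95)
    B=L[b]
    for lo,hi in((-92,-45),(-30,30),(45,92)):
        s=B[(B[:,1]>lo)&(B[:,1]<hi)]; print(n,'x-range at y',lo,np.percentile(s[:,0],[1,50,99]),np.median(s[:,2]))
    s=B[(B[:,0]>-50)&(B[:,0]<-12)]; print(' y range bed',np.percentile(s[:,1],[0.5,99.5]))
    s=B[(B[:,0]<-65)|(B[:,0]>5)]; print(' y range cut',np.percentile(s[:,1],[2,98]))
    t=L[(L[:,2]>40)&(L[:,2]<50)]; print(' rim', [np.percentile(t[abs(t[:,1])<100][:,0],[0.5,99.5]),np.percentile(t[abs(t[:,0])<60][:,1],[0.5,99.5])])
    t=L[(L[:,2]>66)&(L[:,0]>30)&(L[:,0]<92)]; print(' tube',np.median(t[:,:2],0),np.percentile(t[:,1],[1,99]),np.percentile(t[:,2],98))
    # lid outer
    L=np.c_[(P[:,:2]-c0)@ex,(P[:,:2]-c0)@ey,P[:,2]]
    t=L[(L[:,0]>90)&(L[:,0]<230)&(abs(L[:,1])<130)&(L[:,2]>150)]; 
    t2=t[t[:,2]>218]; print(' lid x,y,z ranges',np.percentile(t2,[0.5,99.5],axis=0))
    i=np.argsort(t[:,0])[-20:]; print(' hindmost',t[i].mean(0), c0+t[i].mean(0)[0]*ex+0*ey)
E
```

```text
side x-range at y -92 [-55.5 -30.7  37.9] 22.041197217060475
side x-range at y -30 [-88.3 -29.7  37.8] 22.173901196900527
side x-range at y 45 [-55.9 -31.1  38.2] 22.213388245443426
 y range bed [-96.   74.4]
 y range cut [-37.9  13.6]
 rim [array([-96.6, 109.1]), array([-118.4,  119.5])]
 tube [62.1  6.6] [-71.8  76.6] 72.32818595880953
 lid x,y,z ranges [[ 143.1 -116.9  218.7]
 [ 193.8  120.2  238.4]]
 hindmost [193.9 -12.3 225.3] [344.5  56.9]
top x-range at y -92 [-58.3 -32.5  -7.4] 23.465507569532726
top x-range at y -30 [-89.5 -31.8  25.1] 23.52126986525841
top x-range at y 45 [-58.8 -33.5  -7.8] 23.706219590055746
 y range bed [-94.8  93. ]
 y range cut [-35.   32.7]
 rim [array([-97.4, 109.2]), array([-118.8,  116.8])]
 tube [59.4 -0.6] [-73.3  73.8] 73.82087355619431
 lid x,y,z ranges [[ 142.2 -116.2  224.7]
 [ 192.2  116.7  240.5]]
 hindmost [192.6 -81.3 225.9] [345.8  57.1]
```

Request:
play_rows(motion=[100,2,3,0,0,0,10,100,5,7,0,0,0,20,100,8,11,0,0,0,30,100,11,15,0,0,0,40,100,14,19,0,0,0,50])

```text
clock: 2.12
position: [368.5, -390.8, 231.6]
ee_rot: [-0.586, 0.811, -0.0, 0.0]
contact_force: [0.9, -0.9, -0.5]
gripper_width: 85.9
```

Request:
play_rows(motion=[100,2,3,0,0,0,10,100,4,6,-1,0,0,20,100,6,9,-2,0,0,30,100,7.2,11.1,-4,0,0,40,100,7.2,11.1,-6,0,0,50])

```text
clock: 2.75
position: [440.7, -279.8, 171.1]
ee_rot: [0.874, -0.486, 0.001, -0.0]
contact_force: [0.2, 0.5, 0.1]
gripper_width: 85.6
```

Request:
play_rows(motion=[100,0,0,0,0,0,10,100,0,0,0,0,0,20,100,0,0,0,0,0,30,100,0,0,0,0,0,35.1,100,0,0,0,0,0,35.1])

```text
clock: 3.38
position: [439.7, -281.0, 171.4]
ee_rot: [0.979, -0.204, 0.0, 0.0]
contact_force: [0.3, 0.2, -0.6]
gripper_width: 85.4
```

```bash
cat > st.py <<'E'
from h import *
from scipy.spatial.transform import Rotation as R
def st():
    np.set_printoptions(precision=3,suppress=True)
    s=arm.read_state(); M=R.from_quat(s['ee_rot']).as_matrix()
    print('t',s['clock'],'pos',s['position'],'tooly ang',np.degrees(np.arctan2(M[1,1],M[0,1])),'toolz',M[:,2],'q',s['joints'],'F',s['contact_force'],'w',s['gripper_width'])
    return s
E
python3 - <<'E'
from st import *
st(); save('top','top1.png'); save('side','side1.png')
E
```

```text
t 3.375 pos [ 439.726 -281.047  171.426] tooly ang -113.60035071166594 toolz [ 0. -0. -1.] q [-0.257  0.264 -0.332  0.    -0.975  1.416] F [ 0.323  0.186 -0.579] w 85.35405275658113
```

View pics/top1.png

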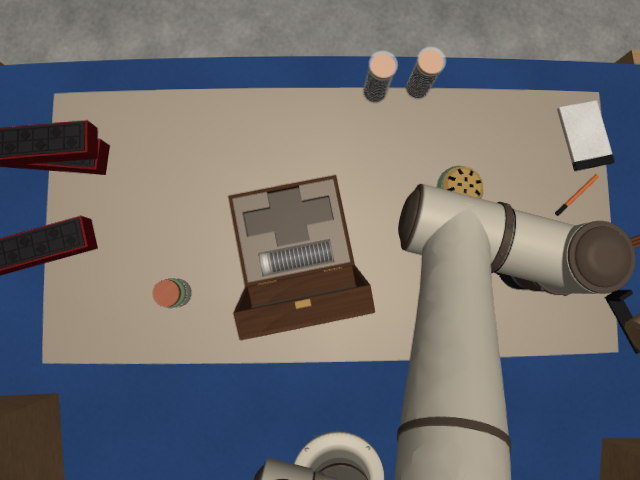

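View pics/side1.png

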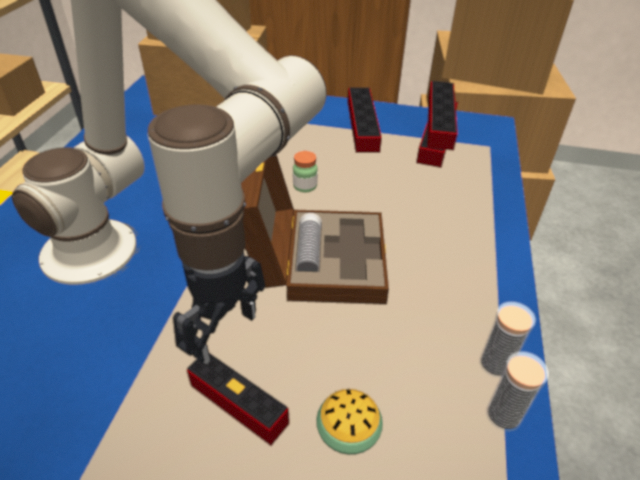

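Request:
play_rows(motion=[100,0,0,-3,0,0,0,100,0,0,-6,0,0,0,100,0,0,-9,0,0,0,100,0,0,-11,0,0,0,100,0,0,-11,0,0,0])

```text
clock: 4.1
position: [438.6, -280.7, 60.0]
ee_rot: [0.979, -0.204, -0.002, -0.0]
contact_force: [0.3, -0.5, -0.0]
gripper_width: 85.6
```

```bash
python3 - <<'E'
from st import *
st();p,d=save('side','side2.png');cv2.imwrite('pics/side2c.png',cv2.resize(p[250:480,130:400,::-1],None,fx=2.5,fy=2.5,interpolation=cv2.INTER_CUBIC))
E
```

```text
t 4.1 pos [ 438.611 -280.746   59.966] tooly ang -113.59382650230343 toolz [-0.004  0.001 -1.   ] q [-0.258  0.407 -0.46  -0.    -0.708  1.417] F [ 0.274 -0.542 -0.014] w 85.5624220426177
```

View pics/side2c.png

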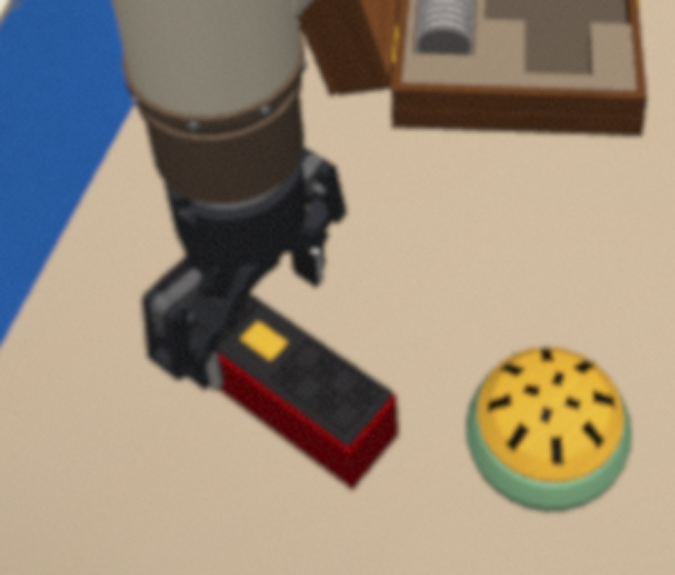

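Request:
play_rows(motion=[100,0.05,0,-2,0,0,0,100,0.05,0,-3.5,0,0,0,100,0.05,0,-4.4,0,0,0,100,0.05,0,-4.4,0,0,0])

```text
clock: 4.65
position: [439.9, -281.0, 17.0]
ee_rot: [0.979, -0.204, -0.001, 0.0]
contact_force: [0.7, 0.6, 0.5]
gripper_width: 85.2
```

```bash
python3 - <<'E'
from st import *
st();p,d=save('side','side3.png');cv2.imwrite('pics/side3c.png',cv2.resize(p[250:480,130:400,::-1],None,fx=2.5,fy=2.5,interpolation=cv2.INTER_CUBIC))
E
```

```text
t 4.65 pos [ 439.925 -281.008   16.961] tooly ang -113.54495900580253 toolz [-0.001  0.    -1.   ] q [-0.257  0.476 -0.494  0.    -0.601  1.417] F [0.734 0.649 0.496] w 85.2317982904188
```

View pics/side3c.png

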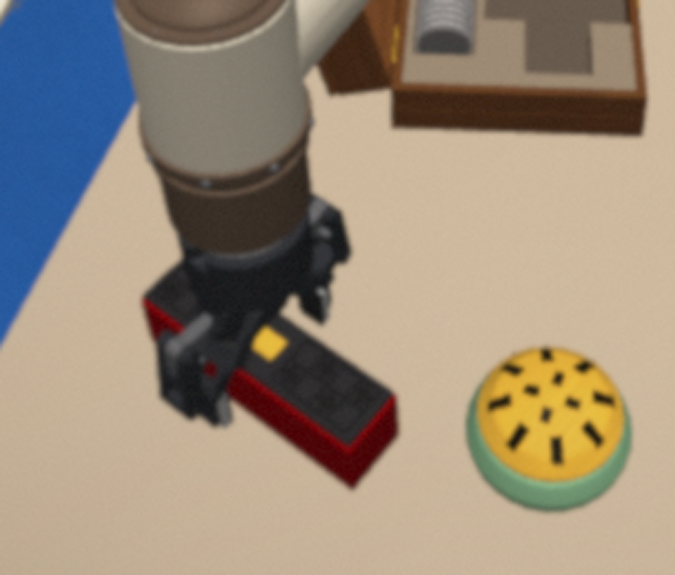

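Request:
play_rows(motion=[0,0,0,0,0,0,0,0,0,0,0,0,0,0,0,0,0,0,0,0,0,0,0,0,0,0,0,0,0,0,0,0,0,0,0])

```text
clock: 5.32
position: [440.8, -281.2, 18.0]
ee_rot: [0.979, -0.204, 0.001, 0.0]
contact_force: [-0.6, 0.8, 5.0]
gripper_width: 47.0
```

Request:
play_rows(motion=[0,0,0,0,0,0,0,0,0,0,0,0,0,0,0,0,0,0,0,0,0])

```text
clock: 5.7
position: [440.8, -281.2, 18.0]
ee_rot: [0.979, -0.204, 0.001, 0.0]
contact_force: [-0.1, 0.4, 6.4]
gripper_width: 47.4
```

```bash
python3 - <<'E'
from st import *
st()
p,d=save('side','side4.png');cv2.imwrite('pics/side4c.png',cv2.resize(p[250:480,130:400,::-1],None,fx=2.5,fy=2.5,interpolation=cv2.INTER_CUBIC))
E
```

```text
t 5.7 pos [ 440.781 -281.198   18.024] tooly ang -113.52433413222171 toolz [ 0.001 -0.001 -1.   ] q [-0.257  0.474 -0.493  0.    -0.602  1.417] F [-0.142  0.375  6.378] w 47.35376581677796
```

View pics/side4c.png

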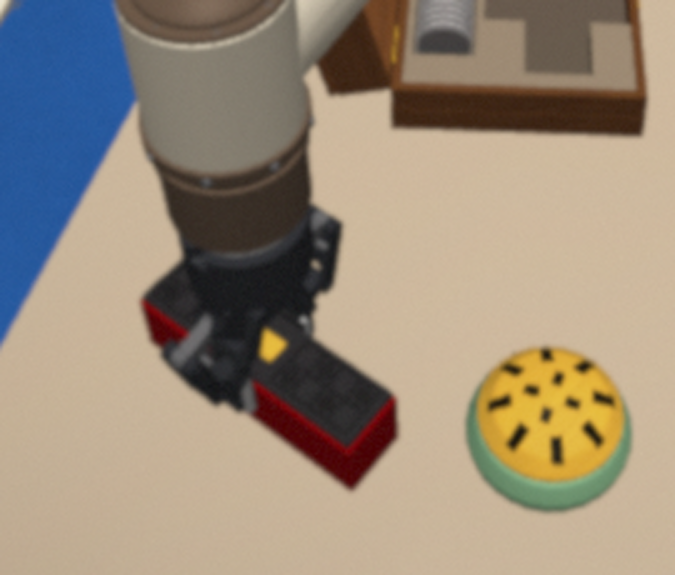

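Request:
play_rows(motion=[0,0,0,1,0,0,0,0,0,0,4,0,0,0,0,0,0,8,0,0,0,0,0,0,12,0,0,0,0,0,0,15,0,0,0])

```text
clock: 6.38
position: [439.8, -280.9, 168.9]
ee_rot: [0.979, -0.204, 0.0, -0.0]
contact_force: [1.0, -0.7, -1.7]
gripper_width: 47.2
```

```bash
python3 - <<'E'
from st import *
st()
p,d=save('side','side5.png')
o=arm.outline_of('case_center','side')
for q in o[:2]:
    P=maskpts('side',cv2.erode(q['mask'].astype(np.uint8),np.ones((3,3)))>0,d); print(q['confidence'],q['extent'],P.min(0),P.max(0))
E
```

```text
t 6.375 pos [ 439.777 -280.938  168.927] tooly ang -113.55358182737301 toolz [ 0.001  0.    -1.   ] q [-0.257  0.267 -0.335 -0.    -0.968  1.417] F [ 1.029 -0.692 -1.654] w 47.17812166822408
0.67 [166.6, 293.1, 120.5, 101.6] [ 348.448 -341.191   -1.546] [ 528.409 -127.106  209.821]
```

View pics/side5.png

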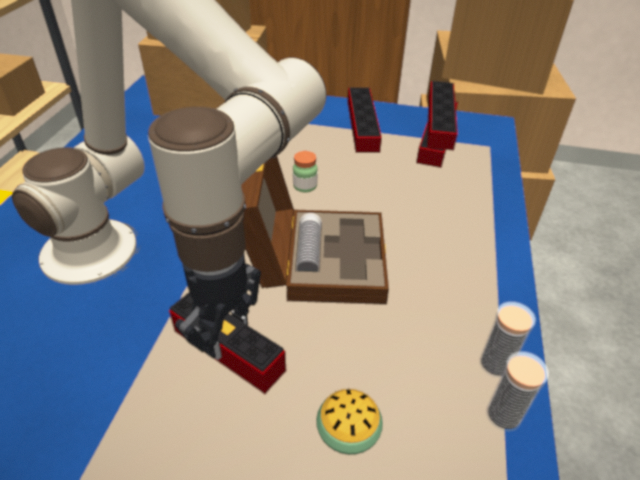

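```bash
python3 - <<'E'
from st import *
p,d=arm.get_image('side'); pt,dt=arm.get_image('top')
for uv in [(250,150),(265,160),(230,170),(205,190),(205,230),(290,80),(300,110),(220,40),(180,10)]: print('side',uv,deproj('side',[uv],[d[uv[1],uv[0]]])[0])
for uv in [(460,240),(420,220),(540,240),(600,255),(450,300),(450,400),(450,470),(415,300),(485,300)]: print('top',uv,deproj('top',[uv],[dt[uv[1],uv[0]]])[0])
m=np.zeros_like(d,bool);m[290:400,165:295]=True
red=(p[:,:,0]>p[:,:,1]+40)&(p[:,:,2]<60)
P=maskpts('side',m&red,d); P=P[P[:,2]>120]; print(len(P),P.min(0),P.max(0))
E
```

```text
side (250, 150) [ 486.66978634 -252.3257062   479.94838738]
side (265, 160) [ 489.43584844 -213.53006049  443.23285418]
side (230, 170) [ 479.2713176  -293.64389651  480.93325634]
side (205, 190) [ 461.08342773 -318.13331826  470.77963369]
side (205, 230) [ 455.83228113 -322.40002318  421.41291406]
side (290, 80) [ 499.388299   -132.50186305  505.19220252]
side (300, 110) [ 515.93619241 -151.01974068  477.77075747]
side (220, 40) [ 417.05722981 -134.12912177  545.53422318]
side (180, 10) [ 370.89923424 -130.56551194  574.18844451]
top (460, 240) [ 459.92744459 -112.52388304  530.47411636]
top (420, 220) [485.39360147 -74.71836819 508.08289546]
top (540, 240) [ 461.1714729  -215.28386661  506.54625694]
top (600, 255) [ 441.26917803 -273.54980243  529.78327789]
top (450, 300) [396.97141602 -86.53768861 572.1946062 ]
top (450, 400) [316.63844883 -64.51142142 637.6440766 ]
top (450, 470) [272.94787805 -53.19650925 672.72718461]
top (415, 300) [ 3.80258485e+02 -1.79112087e+02 -3.60736048e-01]
top (485, 300) [ 395.98442839 -123.9881243   566.24708242]
1491 [ 351.57032553 -341.2225934   157.3339319 ] [ 530.34592898 -268.67654335  273.64842853]
```

Request:
play_rows(motion=[0,3,2,1,0,0,-8,0,6,5,1,0,0,-16,0,9,9,1,0,0,-24,0,11,13.5,1,0,0,-32,0,12,18,1,0,0,-40])

```text
clock: 7.2
position: [559.7, -99.5, 174.4]
ee_rot: [0.849, -0.529, -0.002, 0.001]
contact_force: [0.3, -0.4, -1.2]
gripper_width: 47.0
```

Request:
play_rows(motion=[0,0.3,5,0,0,0,-8,0,0.6,10,0,0,0,-16.1,0,0.6,15,0,0,0,-16.1,0,0.6,19.8,0,0,0,-16.1,0,0.6,19.8,0,0,0,-16.1])

```text
clock: 7.82
position: [564.9, 99.6, 174.7]
ee_rot: [0.769, -0.639, -0.001, 0.002]
contact_force: [0.2, -0.5, -2.3]
gripper_width: 47.3
```

```bash
python3 - <<'E'
from st import *
st()
save('side','side6.png');save('top','top6.png')
E
```

```text
t 7.825 pos [564.932  99.576 174.663] tooly ang -169.41024612214179 toolz [-0.004 -0.001 -1.   ] q [ 0.456  0.347 -0.2   -0.001 -1.028 -0.271] F [ 0.207 -0.481 -2.336] w 47.28025060311595
```

View pics/side6.png

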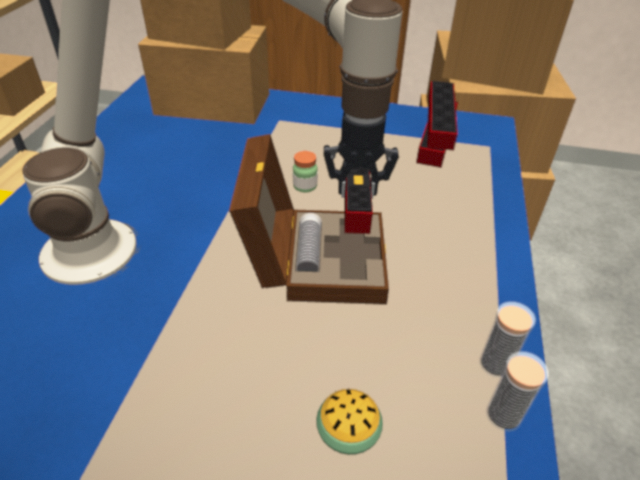

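View pics/top6.png

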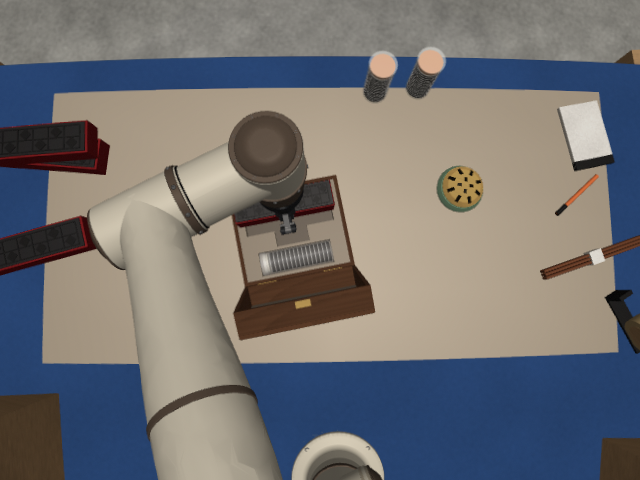

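Request:
play_rows(motion=[0,0,0,-2,0,0,0,0,0,0,-5,0,0,0,0,0,0,-7.5,0,0,0,0,0,0,-9.0,0,0,0,0,0,0,-9.0,0,0,0])

```text
clock: 8.55
position: [565.3, 95.7, 85.9]
ee_rot: [0.768, -0.641, -0.001, 0.002]
contact_force: [0.0, 1.1, -2.0]
gripper_width: 47.0
```

```bash
cat > meas.py <<'E'
from st import *
np.set_printoptions(precision=1,suppress=True)
a=np.radians(10.35); ex=np.array([-np.cos(a),-np.sin(a)]); ey=np.array([np.sin(a),-np.cos(a)]); c0=np.array([535.3,91.7])
def loc(P): return np.c_[(P[:,:2]-c0)@ex,(P[:,:2]-c0)@ey,P[:,2]]
def meas(tag,zt):
    s=st()
    for n in('side','top'):
        p,d=save(n,n+tag+'.png'); v,u=np.nonzero(d>0); P=deproj(n,np.c_[u,v],d[v,u]); L=loc(P); c=p[v,u].astype(int)
        red=(c[:,0]>c[:,1]+35)&(c[:,2]<70)&(c[:,0]>60)&(c[:,1]<45)
        g=(abs(L[:,0]+31)<60)&(abs(L[:,1])<125)&(L[:,2]>zt-62)&(L[:,2]<zt+8)
        A=L[g&red]; print(n,'red',len(A),A.min(0),A.max(0))
        T=L[g&(L[:,2]>zt-7)]; T=T[abs(T[:,0]+31)<40]
        # avoid gripper: use ends |y|>35
        for sgn in(1,-1):
            E=T[(sgn*T[:,1]>45)]
            if len(E)>20: print('  top end',sgn,len(E),'x',np.percentile(E[:,0],[1,99]),E[:,0].mean(),'y',np.percentile(E[:,1],[1,99]),'z',np.median(E[:,2]))
E
python3 - <<'E'
from meas import *
meas('7',86-17+56)
E
```

```text
t 8.55 pos [565.341  95.748  85.919] tooly ang -169.7116471976049 toolz [-0.003 -0.001 -1.   ] q [ 0.45   0.444 -0.305 -0.    -0.826 -0.271] F [ 0.018  1.129 -2.008] w 46.96835654016295
side red 558 [-52.627 -12.181  68.274] [ -4.866  94.583 125.493]
  top end 1 418 x [-50.548  -6.165] -28.487886996638743 y [45.283 90.991] z 123.07865599804026
top red 131 [-51.66  -87.847 108.402] [ -7.927  89.458 128.107]
  top end 1 530 x [-55.009  -9.258] -31.345270391679303 y [45.637 89.632] z 125.66111436589838
  top end -1 171 x [-26.287  -8.668] -15.960779744707944 y [-88.333 -45.403] z 125.25742846673596
```

View pics/side7.png

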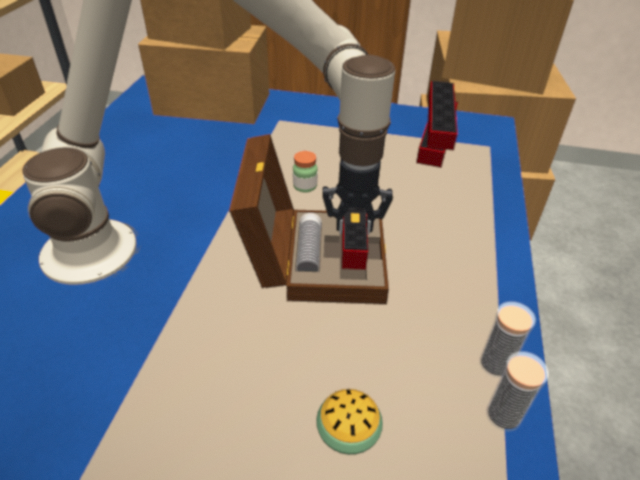

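View pics/top7.png

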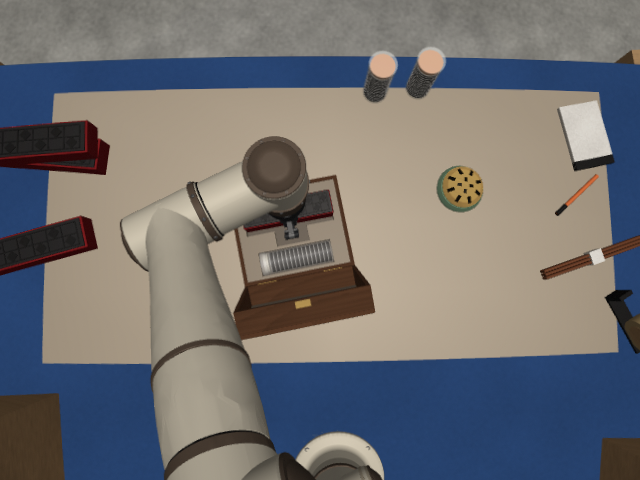

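Request:
play_rows(motion=[0,0.03,0.14,-1,0,0,0,0,0.03,0.14,-2.0,0,0,0,0,0.03,0.14,-2.0,0,0,0,0,0.03,0.14,-2.0,0,0,0])

```text
clock: 9.15
position: [566.6, 98.4, 67.3]
ee_rot: [0.768, -0.64, 0.0, 0.0]
contact_force: [-0.5, 0.1, -2.4]
gripper_width: 47.3
```

```bash
python3 - <<'E'
from meas import *
meas('8',66-17+56)
import cv2
p=cv2.imread('pics/side8.png');cv2.imwrite('pics/side8c.png',cv2.resize(p[170:310,270:410],None,fx=4,fy=4,interpolation=cv2.INTER_CUBIC))
E
```

```text
t 9.15 pos [566.576  98.437  67.324] tooly ang -169.625639181281 toolz [ 0. -0. -1.] q [ 0.454  0.469 -0.321  0.    -0.781 -0.273] F [-0.519  0.109 -2.379] w 47.26490495274356
side red 506 [-54.331 -16.842  47.333] [ -7.069  93.184 105.752]
  top end 1 422 x [-52.57   -7.125] -30.380621629406665 y [45.562 90.164] z 104.3764075592637
top red 134 [-50.652 -89.437  85.219] [ -8.865  87.732 107.925]
  top end 1 492 x [-55.385  -9.533] -31.931787149762528 y [45.419 87.295] z 106.15355632604759
  top end -1 154 x [-26.593  -9.376] -16.28511133907869 y [-89.19  -45.684] z 105.64686820184151
```

View pics/side8c.png

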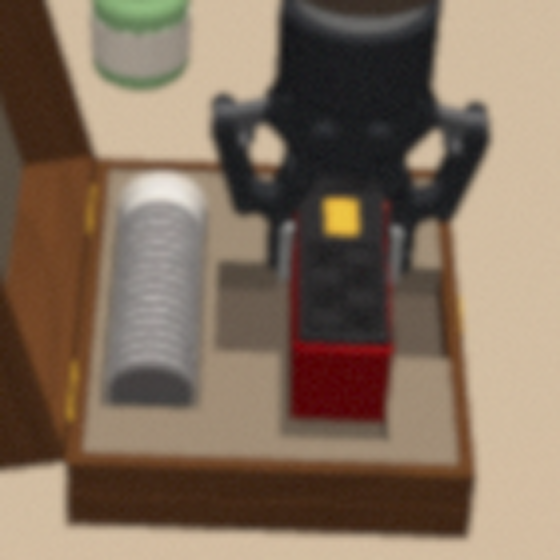

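Request:
play_rows(motion=[0,-0.08,-0.01,-0.5,0,0,0,0,-0.08,-0.01,-1.0,0,0,0,0,-0.08,-0.01,-1.5,0,0,0,0,-0.08,-0.01,-1.8,0,0,0])

```text
clock: 9.75
position: [565.4, 98.1, 48.7]
ee_rot: [0.768, -0.64, -0.0, 0.0]
contact_force: [0.4, 0.6, -2.1]
gripper_width: 47.0
```

```bash
python3 - <<'E'
from meas import *
meas('9',49-17+56)
import cv2
p=cv2.imread('pics/side9.png');cv2.imwrite('pics/side9c.png',cv2.resize(p[170:310,270:410],None,fx=4,fy=4,interpolation=cv2.INTER_CUBIC))
E
```

```text
t 9.75 pos [565.438  98.149  48.727] tooly ang -169.64131382044113 toolz [-0.001 -0.    -1.   ] q [ 0.454  0.493 -0.339 -0.    -0.74  -0.273] F [ 0.378  0.571 -2.056] w 46.96391478880513
side red 432 [-53.146  22.417  40.356] [-5.982 91.952 87.619]
  top end 1 382 x [-50.736  -7.69 ] -28.99404906356105 y [45.895 88.387] z 85.90656904793015
top red 123 [-51.271 -89.287  67.533] [-7.541 87.559 86.877]
  top end 1 453 x [-53.609  -8.825] -30.827549650836502 y [45.583 86.896] z 87.10866280401841
  top end -1 119 x [-23.796  -8.883] -14.71595490347014 y [-89.127 -45.572] z 86.86146950459796
```

View pics/side9c.png

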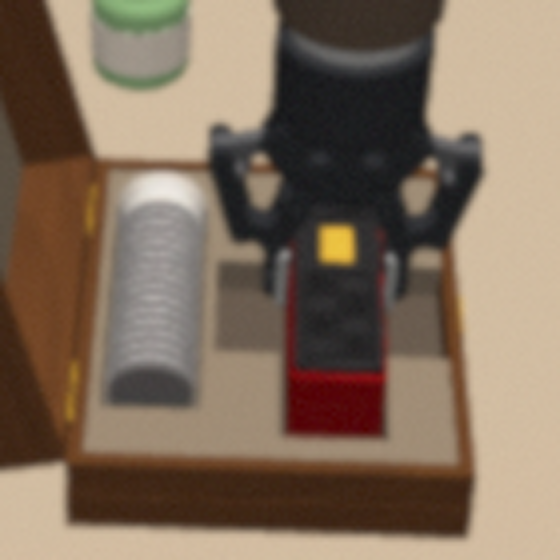

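Request:
play_rows(motion=[0,0,0,-0.3,0,0,0,0,0,0,-0.5,0,0,0,0,0,0,-0.65,0,0,0,0,0,0,-0.65,0,0,0])

```text
clock: 10.35
position: [565.6, 98.2, 42.7]
ee_rot: [0.768, -0.64, -0.0, 0.0]
contact_force: [0.8, 0.5, -2.0]
gripper_width: 47.5
```

Request:
play_rows(motion=[0,0,0,-0.1,0,0,0,0,0,0,-0.15,0,0,0,0,0,0,-0.15,0,0,0])

```text
clock: 10.72
position: [565.6, 98.2, 41.3]
ee_rot: [0.768, -0.64, -0.0, 0.0]
contact_force: [-0.4, -0.4, -1.4]
gripper_width: 47.2
```

Request:
play_rows(motion=[0,0,0,-0.05,0,0,0,0,0,0,-0.1,0,0,0,0,0,0,-0.1,0,0,0])

```text
clock: 11.1
position: [565.7, 98.3, 41.0]
ee_rot: [0.768, -0.64, 0.0, -0.0]
contact_force: [-2.8, 0.4, 5.6]
gripper_width: 47.3
```

```bash
python3 - <<'E'
from meas import *
meas('10',79)
E
```

```text
t 11.1 pos [565.71   98.28   41.023] tooly ang -169.62686140022538 toolz [ 0. -0. -1.] q [ 0.454  0.504 -0.345  0.    -0.721 -0.273] F [-2.839  0.44   5.637] w 47.33236975687544
side red 365 [-53.018  18.029  39.181] [-6.368 92.471 79.46 ]
  top end 1 407 x [-51.539  -8.07 ] -29.627888230016985 y [45.582 89.598] z 78.19852545717373
top red 115 [-50.33 -89.16  57.67] [-7.717 87.564 81.562]
  top end 1 467 x [-54.616  -8.486] -30.947593711314838 y [45.416 87.651] z 79.63683932592038
  top end -1 116 x [-23.573  -8.643] -14.365696249897455 y [-89.086 -45.382] z 79.14028536086727
```

Request:
play_rows(motion=[60,0,0,0,0,0,0,70,0,0,0,0,0,0,75,0,0,0,0,0,0,75,0,0,0,0,0,0,75,0,0,0,0,0,0])

```text
clock: 11.82
position: [565.7, 98.2, 40.2]
ee_rot: [0.768, -0.64, 0.0, 0.0]
contact_force: [0.2, -0.1, 0.5]
gripper_width: 63.8
```

```bash
python3 - <<'E'
from meas import *
meas('11',79)
import cv2
p=cv2.imread('pics/side11.png');cv2.imwrite('pics/side11c.png',cv2.resize(p[170:310,270:410],None,fx=4,fy=4,interpolation=cv2.INTER_CUBIC))
E
```

```text
t 11.825 pos [565.686  98.236  40.249] tooly ang -169.64348739007167 toolz [-0. -0. -1.] q [ 0.454  0.505 -0.346  0.    -0.72  -0.273] F [ 0.183 -0.111  0.457] w 63.84158080479918
side red 394 [-52.866 -59.19   36.767] [-5.918 92.026 80.875]
  top end 1 410 x [-51.629  -6.45 ] -29.38339856835217 y [45.696 89.119] z 78.15171841967609
top red 115 [-50.33  -89.621  58.597] [-8.024 87.564 81.022]
  top end 1 457 x [-54.792  -9.017] -31.37776340349031 y [45.58  87.457] z 79.70121944366383
  top end -1 113 x [-23.765  -8.318] -14.43498777848146 y [-89.055 -45.403] z 79.10311715302043
```

View pics/side11c.png

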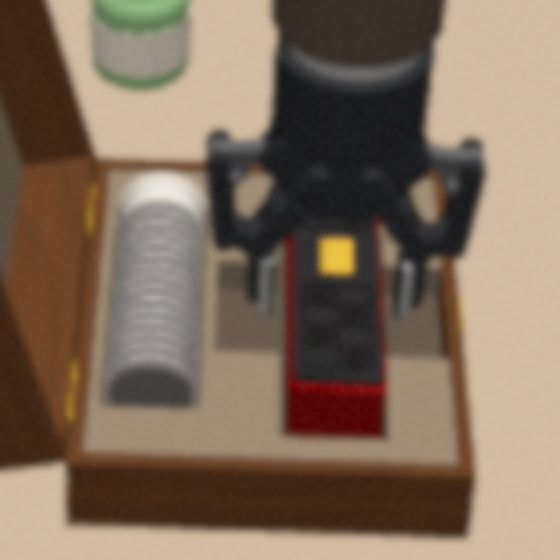

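Request:
play_rows(motion=[75,0,0,1,0,0,0,75,0,0,4,0,0,0,75,0,0,9,0,0,0,75,0,0,14,0,0,0,75,0,0,19,0,0,0])

```text
clock: 12.55
position: [565.5, 98.1, 233.0]
ee_rot: [0.768, -0.64, 0.0, -0.001]
contact_force: [0.7, 0.9, -0.0]
gripper_width: 64.3
```

```bash
python3 - <<'E'
from meas import *
meas('12',79)
s=arm.read_state(); print(repr(s['ee_rot']))
E
```

```text
t 12.55 pos [565.453  98.133 232.955] tooly ang -169.63645985497448 toolz [ 0.001  0.    -1.   ] q [ 0.454  0.296 -0.119  0.    -1.154 -0.273] F [ 0.703  0.945 -0.046] w 64.28181684131047
side red 412 [-52.924 -70.304  39.907] [-6.347 92.087 80.054]
  top end 1 409 x [-51.363  -6.588] -29.32786353495928 y [45.487 89.963] z 78.25789063068106
  top end -1 263 x [-51.638  -8.201] -29.699925472499967 y [-88.73  -45.907] z 78.3201966456119
top red 114 [-49.943 -89.092  59.498] [-7.867 87.42  77.817]
  top end 1 463 x [-55.502  -8.676] -31.021124558781057 y [45.542 87.405] z 79.6232094054894
  top end -1 482 x [-53.016  -9.087] -30.623114503791633 y [-90.982 -45.483] z 79.43724675151026
array([ 0.768, -0.64 ,  0.004, -0.006])
```

View pics/side12.png

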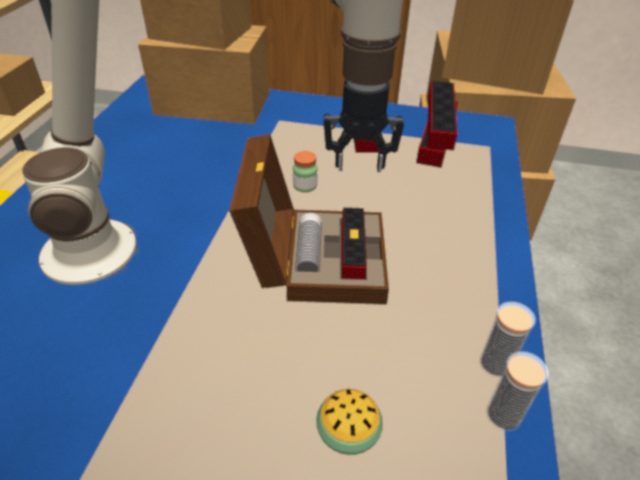

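Request:
play_rows(motion=[40,0,0,5,0,-10,0,0,0,0,9,0,-20,0,0,0,0,10,0,-30,0,0,0,0,10,0,-30,0,0,0,0,10,0,-30,0])

```text
clock: 13.28
position: [566.1, 98.6, 331.8]
ee_rot: [0.742, -0.618, 0.199, -0.167]
contact_force: [0.2, -0.5, 0.6]
gripper_width: -0.3
```

```bash
python3 - <<'E'
from st import *
np.set_printoptions(precision=5)
s=arm.read_state(); print(repr(s['joints']),repr(s['position']),repr(s['ee_rot']),s['clock'])
E
```

```text
array([ 0.57477, -0.00354, -0.49001,  0.4466 , -0.6805 , -0.68644]) array([566.07957,  98.55536, 331.79968]) array([ 0.74167, -0.61841,  0.19913, -0.16686]) 13.275
```

Request:
play_rows(motion=[0,0,0,0,10,0,0,0,0,0,0,20,0,0,0,0,0,0,30,0,0,0,0,0,0,30,0,0,0,0,0,0,30,0,0])

```text
clock: 13.9
position: [568.3, 97.6, 332.0]
ee_rot: [0.673, -0.649, 0.033, -0.353]
contact_force: [-0.4, 0.1, 0.1]
gripper_width: 0.1
```

```bash
python3 - <<'E'
from st import *
np.set_printoptions(precision=5)
s=arm.read_state(); print(repr(s['joints']),repr(s['position']),repr(s['ee_rot']),s['clock'])
E
```

```text
array([ 0.2757 ,  0.00407, -0.24342, -0.44972, -0.69709,  0.01385]) array([568.26741,  97.55177, 332.0298 ]) array([ 0.67269, -0.64936,  0.03296, -0.35317]) 13.9
```

```bash
cat > kin.py <<'E'
import numpy as np
from scipy.spatial.transform import Rotation as R
from scipy.optimize import least_squares
# p: h,a1,L1,a3x,a3z (q3->wrist in plane),lat, D
def fk(q,p):
    h,a1,L1,fx,fz,lat,D,fe=p
    Y=np.array([0,1.,0]);X=np.array([1.,0,0])
    A=R.from_rotvec([0,0,q[0]]); P=A.apply([a1,0,h])
    A=A*R.from_rotvec(Y*q[1]); P=P+A.apply([0,0,L1])
    A=A*R.from_rotvec(-Y*q[2]); P=P+A.apply([fx,0,fz])
    A=A*R.from_rotvec(X*q[3]*S4); P=P+A.apply([0,-lat,fe])
    A=A*R.from_rotvec(-Y*q[4]); P=P+A.apply([D,0,0])
    A=A*R.from_rotvec(X*q[5]*S6)
    return P,A
S4=1;S6=1
data=[([-.257,.264,-.332,0,-.975,1.416],[439.726,-281.047,171.426],None),
([-.257,.474,-.493,0,-.602,1.417],[440.781,-281.198,18.024],None),
([-.939,.386,.007,-.001,-1.194,-.259],[227.43,-581.521,230.221],[-.185,.983,.001,0]),
([.454,.505,-.346,0,-.72,-.273],[565.686,98.236,40.249],None),
([.454,.296,-.119,0,-1.154,-.273],[565.453,98.133,232.955],[.768,-.64,.004,-.006]),
([ 0.57477, -0.00354, -0.49001,  0.4466 , -0.6805 , -0.68644],[566.07957,  98.55536, 331.79968],[ 0.74167, -0.61841,  0.19913, -0.16686]),
([ 0.2757 ,  0.00407, -0.24342, -0.44972, -0.69709,  0.01385],[568.26741,  97.55177, 332.0298 ],[ 0.67269, -0.64936,  0.03296, -0.35317])]
def fit():
    f=lambda p:np.concatenate([fk(q,p)[0]-x for q,x,_ in data]+[0.001*(p-p0)])
    p0=np.array([300,0,350,400,0,160,250,0.])
    return least_squares(f,p0)
E
python3 - <<'E'
import kin; from kin import *
np.set_printoptions(precision=2,suppress=True)
for a in(1,-1):
    kin.S4=a
    r=fit(); print(a,r.x,r.cost,np.abs(r.fun).max())
    for b in (1,-1):
        kin.S6=b
        print(b); Ms=[]
        for q,x,o in data:
            if o: M=(fk(q,r.x)[1].inv()*R.from_quat(o)); print(M.as_matrix().round(2).tolist())
E
```

```text
1 [ 196.15   71.04  385.73  371.79 -253.    144.12  234.57  319.66] 17558.348143420935 150.4631868661534
1
[[0.0, -0.0, 1.0], [-0.87, 0.5, 0.0], [-0.5, -0.87, 0.0]]
[[0.0, 0.01, 1.0], [-0.85, 0.52, -0.01], [-0.52, -0.85, 0.01]]
[[-0.49, 0.17, 0.85], [-0.66, 0.57, -0.49], [-0.57, -0.81, -0.17]]
[[0.51, -0.18, 0.84], [-0.64, 0.58, 0.51], [-0.58, -0.79, 0.18]]
-1
[[0.0, -0.0, 1.0], [-1.0, 0.0, 0.0], [-0.0, -1.0, -0.0]]
[[0.0, 0.01, 1.0], [-1.0, -0.0, 0.0], [0.0, -1.0, 0.01]]
[[-0.49, 0.17, 0.85], [-0.69, -0.68, -0.26], [0.53, -0.72, 0.45]]
[[0.51, -0.18, 0.84], [-0.62, 0.6, 0.5], [-0.6, -0.78, 0.19]]
-1 [160.59  -0.1  564.06 421.84   0.83 159.91 297.42  -0.18] 0.24565864088571968 0.2894317731324634
1
[[0.0, 0.0, 1.0], [-0.87, 0.5, -0.0], [-0.5, -0.87, 0.0]]
[[0.0, 0.01, 1.0], [-0.85, 0.52, -0.01], [-0.52, -0.85, 0.01]]
[[-0.0, 0.0, 1.0], [-0.2, 0.98, -0.0], [-0.98, -0.2, -0.0]]
[[0.0, -0.0, 1.0], [-1.0, -0.03, 0.0], [0.03, -1.0, -0.0]]
-1
[[0.0, 0.0, 1.0], [-1.0, 0.0, 0.0], [-0.0, -1.0, 0.0]]
[[0.0, 0.01, 1.0], [-1.0, -0.0, 0.0], [0.0, -1.0, 0.01]]
[[-0.0, 0.0, 1.0], [-1.0, -0.0, -0.0], [0.0, -1.0, 0.0]]
[[0.0, -0.0, 1.0], [-1.0, -0.0, 0.0], [0.0, -1.0, -0.0]]
```

```bash
cat >> kin.py <<'E'
S4=-1;S6=-1
PP=fit().x
OFF=R.from_matrix([[0,0,1],[-1,0,0],[0,-1,0]])
LO=np.array([-3.14,-1.21,-1.07,-3.16,-2.99,-3.1]);HI=np.array([3.14,2.06,1.41,2.05,-.16,3.1])
def ik(pos,rot,seed):
    def f(q):
        P,A=fk(q,PP); return np.concatenate([(P-pos)/10,((A*OFF).inv()*rot).as_rotvec()*10])
    r=least_squares(f,np.clip(seed,LO+1e-3,HI-1e-3),bounds=(LO,HI)); return r.x,np.linalg.norm(r.fun)
a=np.radians(10.35); ex=np.array([-np.cos(a),-np.sin(a),0]); ey=np.array([np.sin(a),-np.cos(a),0]); c0=np.array([535.3,91.7,0])
def W(x,y,z): return c0+x*ex+y*ey+np.array([0,0,z])
E
python3 - <<'E'
from kin import *
np.set_printoptions(precision=2,suppress=True)
R0=R.from_quat([.768,-.64,0,0])
q0=np.array([.454,.296,-.119,0,-1.154,-.273])
for y in(-90,-50,0,50,90):
  for fw in(0,20,40,60):       # tilt fingers forward (-ex)
    for sd in(-30,0,30):    # tilt about ex axis
      rot=R.from_rotvec(np.radians(fw)*np.array([np.sin(a),-np.cos(a),0]))
      rot=R.from_rotvec(np.radians(sd)*np.array([np.cos(a),np.sin(a),0]))*rot
      best=None
      q,e=ik(W(228,y,205),rot*R0,q0)
      q2,e2=ik(W(75,y,205),rot*R0,q0)
      if e<.05 and e2<.05: print(y,fw,sd,(rot*R0).as_matrix()[:,2],q,q2)
E
```

```text
-90 0 -30 [ 0.09 -0.49 -0.87] [ 1.22  0.05 -0.72  0.27 -1.28 -1.18] [ 0.93  0.27 -0.48  0.4  -1.22 -0.96]
-90 0 0 [ 0. -0. -1.] [ 0.95 -0.14 -0.68 -0.   -1.03 -0.77] [ 0.7   0.15 -0.39  0.   -1.03 -0.52]
-90 0 30 [-0.09  0.49 -0.87] [ 0.41 -0.09 -0.53 -0.59 -1.08  0.05] [ 0.33  0.19 -0.24 -0.58 -1.13  0.1 ]
-90 20 -30 [ 0.42 -0.4  -0.81] [ 1.45 -0.09 -0.98  0.54 -1.15 -1.52] [ 0.99  0.13 -0.81  0.79 -0.94 -1.3 ]
-90 20 0 [ 0.34  0.06 -0.94] [ 1.24 -0.36 -1.02  0.44 -0.78 -1.35] [ 0.81 -0.01 -0.75  0.38 -0.58 -0.92]
-90 20 30 [ 0.25  0.52 -0.81] [ 0.62 -0.32 -0.76 -0.5  -0.63 -0.2 ] [ 0.38  0.03 -0.45 -0.64 -0.72  0.11]
-90 60 30 [ 0.81  0.4  -0.43] [ 0.18 -0.45 -0.93 -1.63 -0.26  1.17] [-0.07 -0.03 -0.76 -1.97 -0.52  1.69]
-50 0 -30 [ 0.09 -0.49 -0.87] [ 1.16  0.   -0.77  0.3  -1.25 -1.14] [ 0.86  0.24 -0.53  0.43 -1.18 -0.93]
-50 0 0 [ 0. -0. -1.] [ 0.85 -0.16 -0.69  0.   -1.03 -0.66] [ 0.62  0.14 -0.4  -0.   -1.03 -0.44]
-50 0 30 [-0.09  0.49 -0.87] [ 0.27 -0.07 -0.52 -0.58 -1.14  0.16] [ 0.24  0.2  -0.22 -0.57 -1.18  0.17]
-50 20 -30 [ 0.42 -0.4  -0.81] [ 1.39 -0.16 -1.04  0.57 -1
[... 1831 characters left out ...]
0.39 -0.13 -0.67  0.   -1.03 -0.21] [ 0.32  0.16 -0.38 -0.   -1.03 -0.14]
90 0 30 [-0.09  0.49 -0.87] [-0.12  0.06 -0.41 -0.52 -1.31  0.49] [-0.04  0.28 -0.13 -0.53 -1.32  0.39]
90 20 0 [ 0.34  0.06 -0.94] [ 0.5  -0.36 -0.93  0.17 -0.67 -0.43] [ 0.36 -0.01 -0.65  0.11 -0.58 -0.26]
90 20 30 [ 0.25  0.52 -0.81] [-0.26 -0.07 -0.53 -0.7  -1.1   0.67] [-0.11  0.14 -0.3  -0.7  -1.02  0.54]
90 40 30 [ 0.56  0.49 -0.66] [-0.49 -0.15 -0.64 -0.99 -0.99  1.01] [-0.23  0.06 -0.44 -1.02 -0.79  0.86]
90 60 0 [ 0.85  0.16 -0.5 ] [-0.54 -0.34 -0.84 -1.35 -0.62  1.71] [-0.29 -0.05 -0.65 -1.64 -0.41  1.9 ]
90 60 30 [ 0.81  0.4  -0.43] [-0.87 -0.09 -0.78 -1.35 -1.11  1.57] [-0.49  0.08 -0.6  -1.56 -0.83  1.52]
```

```bash
python3 - <<'E'
from kin import *
np.set_printoptions(precision=2,suppress=True)
R0=R.from_quat([.768,-.64,0,0])
fw=12
T=R.from_rotvec(np.radians(fw)*np.array([np.sin(a),-np.cos(a),0]))*R0
print('T z',T.as_matrix()[:,2])
cur=R.from_rotvec([np.radians(30),0,0])*R.from_rotvec([0,np.radians(-30),0])*R0
print('cur',cur.as_quat(),'turn',np.degrees((T*cur.inv()).as_rotvec()))
print('start',W(235,20,195),'vec from 566.1,98.6,332',W(235,20,195)-[566.1,98.6,332])
seed=[ 0.2757 ,  0.00407, -0.24342, -0.44972, -0.69709,  0.01385]
for w in[(-31,0,330),(60,10,330),(150,20,330),(235,20,330),(235,20,260),(235,20,195),(215,20,195),(150,20,195),(100,20,195),(75,20,195)]:
    q,e=ik(W(*w),T,seed); print(w,W(*w),q,round(e,3)); seed=q
E
```

```text
T z [ 0.2   0.04 -0.98]
cur [ 0.67 -0.65  0.03 -0.35] turn [-27.66  17.6    5.3 ]
start [307.72  29.81 195.  ] vec from 566.1,98.6,332 [-258.38  -68.79 -137.  ]
(-31, 0, 330) [565.8   97.27 330.  ] [ 0.49  0.14 -0.13  0.07 -1.11 -0.33] 0.0
(60, 10, 330) [478.07  71.08 330.  ] [ 0.53 -0.03 -0.31  0.08 -1.1  -0.38] 0.0
(150, 20, 330) [391.33  45.08 330.  ] [ 0.6  -0.22 -0.47  0.09 -1.13 -0.45] 0.0
(235, 20, 330) [307.72  29.81 330.  ] [ 0.77 -0.42 -0.6   0.12 -1.22 -0.62] 0.0
(235, 20, 260) [307.72  29.81 260.  ] [ 0.77 -0.38 -0.76  0.14 -1.03 -0.65] 0.0
(235, 20, 195) [307.72  29.81 195.  ] [ 0.77 -0.32 -0.9   0.16 -0.82 -0.68] 0.0
(215, 20, 195) [327.39  33.4  195.  ] [ 0.72 -0.26 -0.87  0.15 -0.79 -0.63] 0.0
(150, 20, 195) [391.33  45.08 195.  ] [ 0.6  -0.1  -0.74  0.13 -0.74 -0.5 ] 0.0
(100, 20, 195) [440.52  54.06 195.  ] [ 0.54 -0.   -0.65  0.11 -0.73 -0.43] 0.0
(75, 20, 195) [465.11  58.55 195.  ] [ 0.52  0.05 -0.59  0.1  -0.74 -0.41] 0.0
```

Request:
play_rows(motion=[0,-2,-0.5,0,-6.9,4.4,1.3,0,-5,-1.3,0,-13.8,8.8,2.65,0,-8,-2.1,0,-20.7,13.2,4,0,-11,-2.9,0,-27.66,17.6,5.3,0,-14,-3.7,0,-27.66,17.6,5.3])

```text
clock: 14.52
position: [426.8, 63.1, 331.0]
ee_rot: [0.765, -0.636, 0.068, -0.08]
contact_force: [-0.9, -1.4, -0.2]
gripper_width: -0.1
```

Request:
play_rows(motion=[0,-4,-1,0,0,0,0,0,-8,-2,0,0,0,0,0,-11.8,-3.1,0,0,0,0,0,-11.8,-3.1,0,0,0,0,0,-11.8,-3.1,0,0,0,0])

```text
clock: 15.15
position: [308.5, 31.1, 331.3]
ee_rot: [0.764, -0.636, 0.068, -0.081]
contact_force: [0.7, -0.2, -0.4]
gripper_width: 0.4
```

```bash
python3 - <<'E'
from meas import *
st();save('side','side13.png');save('top','top13.png')
E
```

```text
t 15.15 pos [308.475  31.064 331.317] tooly ang -169.57747132361825 toolz [ 0.207  0.038 -0.978] q [ 0.774 -0.416 -0.594  0.125 -1.219 -0.625] F [ 0.666 -0.211 -0.374] w 0.36624466229326497
```

View pics/side13.png

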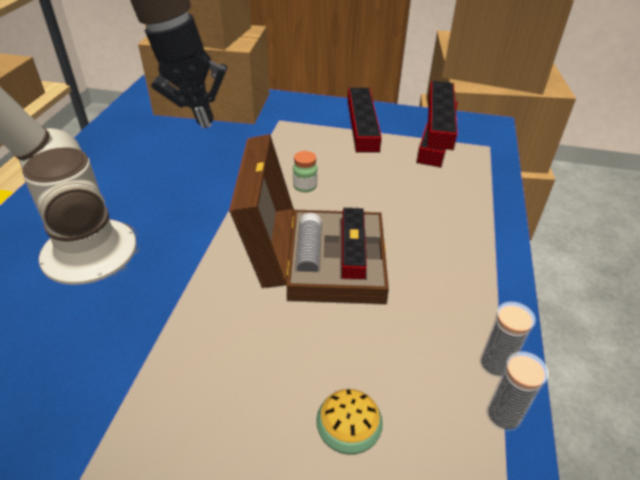

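Request:
play_rows(motion=[0,0,0,0,-2.1,-0.4,9.8,0,0,0,0,-4.1,-0.8,19.6,0,0,0,0,-6.2,-1.1,29.3,0,0,0,0,-8.3,-1.5,39.1,0,0,0,0,-10.3,-1.9,48.9])

```text
clock: 15.88
position: [308.5, 30.6, 330.1]
ee_rot: [0.962, -0.252, 0.095, -0.043]
contact_force: [0.8, 0.6, -0.2]
gripper_width: 0.1
```

Request:
play_rows(motion=[0,0,0,0,-2.1,-0.4,9.8,0,0,0,0,-4.1,-0.8,19.6,0,0,0,0,-6.2,-1.1,29.3,0,0,0,0,-8.3,-1.5,39.1,0,0,0,0,-8.3,-1.5,39.1])

```text
clock: 16.5
position: [308.3, 30.5, 330.1]
ee_rot: [0.991, 0.088, 0.105, -0.008]
contact_force: [-0.3, -0.3, -0.4]
gripper_width: 0.1
```

Request:
play_rows(motion=[0,0,0,-4,0,0,0,0,0,0,-8,0,0,0,0,0,0,-12,0,0,0,0,0,0,-13.5,0,0,0,0,0,0,-13.5,0,0,0])

```text
clock: 17.12
position: [307.4, 29.8, 194.4]
ee_rot: [0.991, 0.088, 0.104, -0.007]
contact_force: [-0.7, -0.2, -0.4]
gripper_width: 0.0
```

```bash
python3 - <<'E'
from meas import *
st();p,d=save('side','side14.png');save('top','top14.png')
p=cv2.imread('pics/side14.png');cv2.imwrite('pics/side14c.png',cv2.resize(p[60:300,120:400],None,fx=2.5,fy=2.5,interpolation=cv2.INTER_CUBIC))
E
```

```text
t 17.125 pos [307.406  29.776 194.354] tooly ang -79.81552755432347 toolz [ 0.204  0.033 -0.978] q [ 0.772 -0.315 -0.902  0.164 -0.819  0.875] F [-0.749 -0.249 -0.447] w 0.014560000288319051
```

View pics/side14c.png

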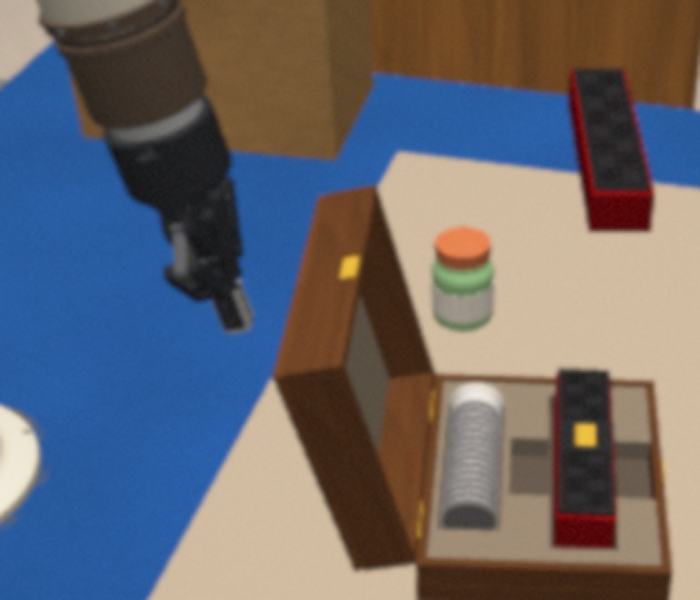

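Request:
play_rows(motion=[0,1.97,0.36,0,0,0,0,0,3.44,0.63,0,0,0,0,0,4.92,0.9,0,0,0,0,0,6.4,1.17,0,0,0,0,0,7.87,1.44,0,0,0,0])

```text
clock: 17.85
position: [387.3, 44.8, 195.5]
ee_rot: [0.99, 0.09, 0.105, -0.008]
contact_force: [-2.4, 0.2, 1.9]
gripper_width: -0.1
```

```bash
python3 - <<'E'
from meas import *
st();p,d=save('side','side15.png')
p=cv2.imread('pics/side15.png');cv2.imwrite('pics/side15c.png',cv2.resize(p[60:300,120:400],None,fx=2.5,fy=2.5,interpolation=cv2.INTER_CUBIC))
E
```

```text
t 17.85 pos [387.301  44.76  195.543] tooly ang -79.67509718935761 toolz [ 0.207  0.035 -0.978] q [ 0.61  -0.114 -0.755  0.133 -0.743  1.052] F [-2.447  0.155  1.887] w -0.097473216771133
```

View pics/side15c.png

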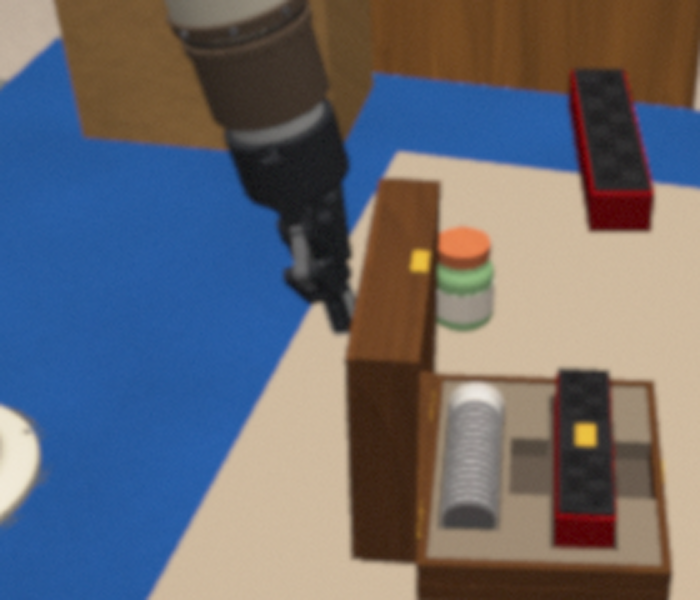

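Request:
play_rows(motion=[0,1.6,0.29,0,0,0,0,0,3.2,0.58,0,0,0,0,0,4.8,0.87,0,0,0,0,0,6.3,1.15,0,0,0,0,0,7.6,1.39,0,0,0,0])

```text
clock: 18.52
position: [463.4, 58.8, 195.0]
ee_rot: [0.99, 0.09, 0.105, -0.008]
contact_force: [-0.8, 0.4, 0.2]
gripper_width: -0.1
```

```bash
python3 - <<'E'
from meas import *
st();p,d=save('side','side16.png')
p=cv2.imread('pics/side16.png');cv2.imwrite('pics/side16c.png',cv2.resize(p[60:300,120:400],None,fx=2.5,fy=2.5,interpolation=cv2.INTER_CUBIC))
v,u=np.nonzero(d>0);L=loc(deproj('side',np.c_[u,v],d[v,u]))
t=L[(abs(L[:,0])<150)&(abs(L[:,1])<125)&(L[:,2]>170)&(L[:,1]>45)]
for lo in range(-60,150,15):
    k=t[(t[:,0]>lo)&(t[:,0]<lo+15)]
    if len(k)>10: print(lo,len(k),k[:,2].min(),k[:,2].max())
E
```

```text
t 18.525 pos [463.417  58.765 194.988] tooly ang -79.66613172248688 toolz [ 0.206  0.035 -0.978] q [ 0.523  0.043 -0.599  0.109 -0.733  1.155] F [-0.805  0.35   0.235] w -0.11709068251883965
0 292 190.46460230827725 224.76098533647337
15 407 171.06836035345373 234.38799174051738
30 483 170.51336455175203 240.6405982858224
45 418 170.48515871894162 238.3790488559012
60 295 170.3168066130338 214.22857366106604
75 454 170.01035653316092 400.20215731446484
90 1059 238.66199863146426 485.4752917557697
105 1377 270.98561496690735 541.6291157633776
120 1422 315.92030282906603 543.3609752434785
135 1135 329.4637781043957 543.849845746273
```

View pics/side16c.png

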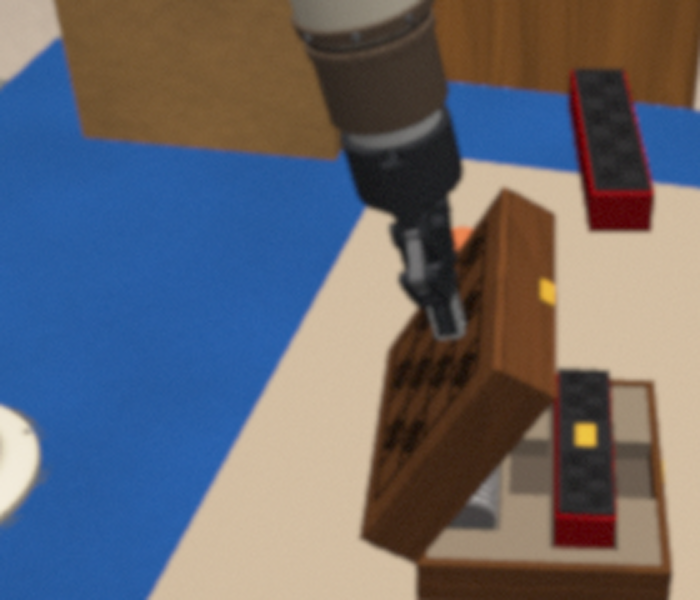

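Request:
play_rows(motion=[0,-3.5,-0.65,1,0,0,0,0,-8.5,-1.55,4,0,0,0,0,-12,-2.2,8,0,0,0,0,-13,-2.4,10,0,0,0,0,-13,-2.4,10,0,0,0])

```text
clock: 19.2
position: [332.7, 35.1, 297.1]
ee_rot: [0.99, 0.09, 0.108, -0.01]
contact_force: [0.9, 0.2, -0.4]
gripper_width: -0.1
```

```bash
python3 - <<'E'
from meas import *
st();save('side','side17.png')
E
```

```text
t 19.2 pos [332.692  35.137 297.134] tooly ang -79.58294010913743 toolz [ 0.211  0.039 -0.977] q [ 0.712 -0.342 -0.639  0.122 -1.089  0.993] F [ 0.944  0.232 -0.363] w -0.07049073600390675
```

View pics/side17.png

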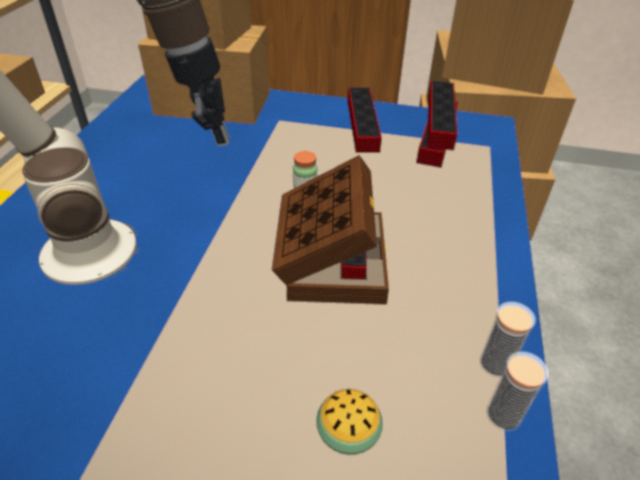

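Request:
play_rows(motion=[0,0,0,0,0,0,0,0,0,0,0,0,0,0,0,0,0,0,0,0,0,0,0,0,0,0,0,0,0,0,0,0,0,0,0])

```text
clock: 19.88
position: [332.4, 34.6, 295.2]
ee_rot: [0.99, 0.09, 0.105, -0.008]
contact_force: [-0.6, 0.3, 0.2]
gripper_width: -0.2
```

Request:
play_rows(motion=[0,0,0,0,0,0,0,0,0,0,0,0,0,0,0,0,0,0,0,0,0,0,0,0,0,0,0,0,0,0,0,0,0,0,0])

```text
clock: 20.5
position: [332.4, 34.5, 295.3]
ee_rot: [0.99, 0.09, 0.105, -0.008]
contact_force: [-0.3, -0.3, 0.5]
gripper_width: -0.3
```

Request:
play_rows(motion=[0,0,0,0,0,0,0,0,0,0,0,0,0,0,0,0,0,0,0,0,0,0,0,0,0,0,0,0,0,0,0,0,0,0,0])

```text
clock: 21.12
position: [332.4, 34.6, 295.3]
ee_rot: [0.99, 0.09, 0.105, -0.008]
contact_force: [0.3, -0.0, 0.1]
gripper_width: 0.0
```

```bash
python3 - <<'E'
from meas import *
st()
for n in('side','top'):
    p,d=save(n,n+'18.png')
    v,u=np.nonzero(d>0);L=loc(deproj(n,np.c_[u,v],d[v,u]))
    for lo,hi in((-90,-50),(-20,20),(50,90)):
        k=L[(L[:,0]>lo)&(L[:,0]<hi)&(abs(L[:,1])<100)&(L[:,2]<150)]; print(n,lo,np.percentile(k[:,2],[5,50,95]))
    for th in('burner','jar'):
        print(th,[(q['uv'],q['confidence']) for q in arm.place_of(th,n)[:1]])
E
```

```text
t 21.125 pos [332.372  34.567 295.332] tooly ang -79.65860767649872 toolz [ 0.207  0.035 -0.978] q [ 0.711 -0.339 -0.641  0.122 -1.09   0.993] F [ 0.283 -0.034  0.109] w 0.023302918877900494
side -90 [92.262 94.353 96.737]
side -20 [92.382 94.498 96.664]
side 50 [92.383 94.448 96.541]
burner [([346.4, 432.3], 0.94)]
jar [([304.7, 184.5], 0.57)]
top -90 [92.973 95.62  98.439]
top -20 [93.214 95.853 98.621]
top 50 [93.077 95.725 98.453]
burner [([458.5, 192.0], 0.97)]
jar [([177.5, 291.9], 0.94)]
```

View pics/side18.png

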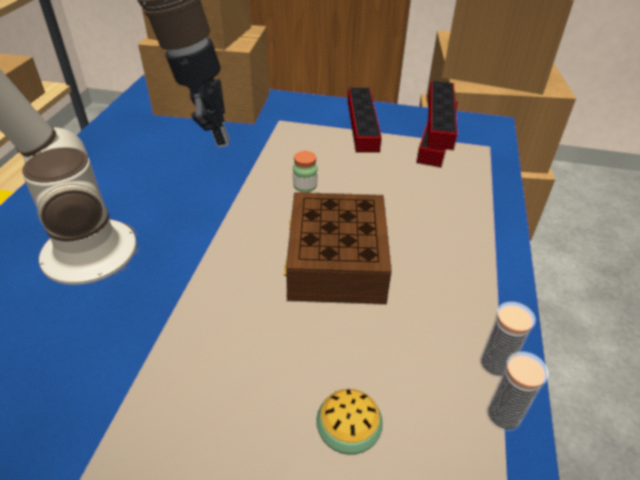

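The lid is fully shut: its top is level at about 95 mm (45 + 50) front to back. The burner and jar haven't moved, and the robot is clear of everything.

```bash
python3 - <<'E'
from bench import arm
print(arm.job_done(), arm.read_state()['clock'])
E
```

```text
the job is handed in; nothing more can be done
the job is handed in; nothing more can be done
```

The chest is packed and shut, and the job was handed in at about 21 s of the 58 s allowed.

- **Case:** I lowered the red case into the empty bed, fretwork up, until the wrist force showed it had touched down (about 6 N). I let it go there. Both ends of its top then measured 78–79.5 mm above the table, so it lay flat.
- **Lid:** I pushed it from behind with the closed fingertips to an angle of about 1.0. The last push and the backing away showed only a few newtons. It then fell shut by itself with the arm well clear.
- **Last checks:** The lid top measured level at about 95 mm, which is the full 45 + 50 mm, in both cameras. The burner and jar were where they started, to within a few pixels. The gripper was in free air.
- **Disagreements:** The two cameras differed by 2–4 mm throughout. I averaged them and compared case and bed within the same picture. Once the lid was shut, the case and tube could no longer be seen.

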